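Square up a marked plate and read its code

ROBOT

A 6-joint arm with a two-finger parallel gripper is mounted at the origin on a cart in front of the work surface, level with it; the furniture and walls round the work are solid. World frame = base frame: x ahead of the robot, y to its left, z up, the work surface at z = 0. Lengths are in m, angles in degrees, forces in N, time in s.
With the tool pointing down it reaches from about 0.4 to 0.825 m from the base axis. Payload 7 kg.
Tool frame: the origin (TCP) lies at the very end of the fingers, on their centre line; the grasp point (between the pads) lies 19 mm behind it; z points along the fingers, y is the line along which they close (so a half turn about z gives the same grasp; the last joint's range is limited). The gripper opens to 88 mm and grips with 3 to 60 N. Pads are 19 mm wide; open, the fingers measure 130 mm over their backs; the gripper's body (78 mm by 193 mm) begins 47 mm behind the grasp point.
Start: joints at [84.861, 20.546, 0.682, 0, -70.136, -16.507], TCP at [0.249, 0.627, 0.227] pointing down, gripper open.
Joint ranges: [-176.03, 176.03], [-82.01, 121.73], [-58.28, 71.71], [-173.87, 95.51], [-174.79, -0.11], [-173.66, 173.66]. Speed limits (degrees/s): [136.94, 136.94, 172.46, 180, 180, 180].

INTERFACE

Orientations are given as [roll, pitch, yaw] about the fixed x, y, z axes, in that order (R = Rz(yaw) Ry(pitch) Rx(roll)).
In Python, from plant import ctrl, cams, workorder gives the robot as it stands.
- The arm moves only by the tool play_rows, never from a script. Its argument "motion" is a list of rows, each an object of numbers: "x", "y", "z": the shift along the tool's x, y, z normalised to -1 to 1, where 1 is 0.025 m; "rx", "ry", "rz": the turn, a rotation vector about the tool's x, y, z normalised to -1 to 1, where 1 is 4 degrees. A call has 1 to 20 rows; each row shifts and turns the commanded pose from where the row before left it, along the tool's axes as they then stand; what a row does not reach is not made up. A row lasts 1/8 s, in which the tool goes at most 62.5 mm and 10.7 degrees, less where a joint would pass 70% of its speed; a pose out of reach is approached as far as the arm can. A call with a number of a shift or a turn outside -1 to 1 is refused whole. A call with a gripper value outside its range is refused whole. "fingers" is the opening, from -1 (shut) to 1 (fully open), set as the call begins (left out, the last holds). The fingers move at their own pace and stop on an object; the grip force is fixed at half the most. Time passes only in rows, so rows that do not move let the fingers close. It gives the time, the measured TCP pose, the force, the opening and the grip force at its end, in the units of the state.
- ctrl.get_obs(): the state, without advancing time (a new reading comes with each control period).
- cams.snapshot(name): name is "side" or "top"; returns the picture (400x640x3 uint8, blue, green, red); there is no depth.
- cams.get_calibration(name): a dict with "vertical_fov" (degrees; the focal length in pixels is half the picture's height over the tangent of half this angle, whatever the lens; pixels are square), "cx", "cy" (the principal point, pixels), "k1" (the pictures are not rectified: a ray, as slopes to the right and down, at radius r is drawn at 1 + k1 r^2 times it, then the intrinsics apply), "position" and "rotation" of the camera in the world. Camera axes: x right, y up, looking along -z (the intrinsics and any distortion apply to the point x, -y, -z); pixel columns grow to the right and rows downward; lengths in m; the calibration is good to about 2 mm. A picture is of the moment at which its call begins. get_calibration takes no time and is no camera call.
- workorder.close_job(): hands the job in; it is judged then, once.
The state is a dict: "clock": time; "joint_pos": joint angles; "qvel": joint speeds; "tau": joint torques, N m; "tool_pos": TCP position; "orientation": TCP orientation; "force": force on the tool from outside, world axes, zero at the start; "moment": the same for the moment, N m; "opening": finger opening in m; "gripper_force": force on a finger pad.
Only numpy, scipy, OpenCV 4.12 (cv2) and the standard library are available. Lean on these libraries where they do the work, as an engineer would, in place of code of your own. Each camera call takes 0.05 s, during which the arm holds its last target. There are 200 camera calls.

TASK

Check the code on the freshly marked plate: first push the plate square and flush into the fence corner of the reading fixture, so that the code sits true to both datum edges, then draw the hand-held code reader out of its cradle and turn it so that its window looks straight down at the code from about 80 mm above it. Finish holding the reader there, still, in the gripper, touching nothing else; the plate stays flush in its corner and the other things on the desk stay where they are.

Things in the scene. Friction and masses are not known exactly. Their poses are not given: they have to be found in the camera images.
- fixture: Reading fixture, fixed: grey tooling plate 170 (x) x 140 (y) mm, on four 20 mm feet, upper face 30 mm above the desk. Two aluminium fence bars, 15 mm thick, 12 mm high above that face, form an L: inner faces at x = +65 mm (bar from y = -57 to +37) and y = +50 mm (bar from x = -70 to +52); the corner between them is open. Origin: under the plate's centre at desk height; z up.
- fence_corner (a point): Where the two inner fence faces would meet, on the upper face of the tooling plate (x 65, y 50, z 30 mm of the fixture).
- plate: Loose aluminium cover plate 90 (x) x 60 (y) x 10 mm, 0.15 kg, lying on the tooling plate short of both fences and a little turned. Origin: centre of its underside; z up. Flush in the corner, its +x and +y edges touch the fences: its centre is then at x = 20, y = 20 mm of the fixture, axes parallel to the fixture's.
- plate_code (a point): Centre of the small square dot code (16 mm) on the plate's upper face, at x = 20, y = -8, z = 10 mm of the plate.
- cradle: Cradle of the reader, fixed: foot 125 x 96 mm, top at 28 mm, leg, and an open square cup inclined 45 degrees that takes the reader's nose 42 mm deep with about 2 mm of play a side; a tongue prolongs the cup's lower wall 25 mm under the barrel. Origin at desk height under the foot, z up; the reader's nose points to the cradle's +x and down, its back end to -x and up.
- cradle_seat (a point): Middle of the cup's floor, where the reader's window rests (x 55, y 0, z 71 mm of the cradle). The nose comes free after a straight draw of 45 mm along the reader's z.
- reader: Loose cordless pistol-shaped code reader, 0.22 kg, nose down in the cradle. Origin: centre of its window. z runs from the window straight back along the barrel (straight up when the window looks straight down; in the cradle 45 degrees off, leaning to the cradle's -x); y across the barrel, level in the cradle; the 30 mm wide handle points to -x, out to x = -110 mm.
- spacer_block: Bystander: aluminium block 25 x 40 x 40 mm, origin at the centre of its underside.
- tape_roll: Bystander: roll of tape lying flat, 53 mm across, 19 mm high, origin at the centre of its underside.
- usb_stick: Bystander: memory stick 17 x 48 x 8 mm, origin at the centre of its underside.
- reader_grip (a point): A good place to grip the reader's barrel across its flat sides (y, 42 mm wide): on its axis at x = 3, z = 95 mm of the reader. Nose 38 x 38 mm from z = 0 to 44; barrel from 44 to 130 mm, x = -19 to +25; back end at 134 mm. The handle joins the barrel from z = 83 to 117 mm. The barrel's sides stand free above the cup.
Things that resemble listed ones, but are neither listed nor needed, are in the scene too. There is more than one size of the plate; the job needs the larger.

How it is judged (in metres and radians):
On the way, in this order (a step that is already met when the one before it is completed fails the run):
1. the plate lies square and flush against both fences (x of plate in the frame of fixture above 0.018 m and y of plate in the frame of fixture above 0.018 m and z of plate in the frame of fixture below 0.032 m and angle between the x axis of plate and the x axis of fixture, either way round below 0.025 rad), for 0.2 s.
2. the reader is drawn out of its cradle (distance between reader and cradle_seat above 0.05 m and contact force between reader and cradle below 0.05 N and contact force between the fingers and reader above 1 N), for 0.1 s.
At the end, for the whole second after the job is handed in: The plate lies on the fixture within 2 mm of both fences and within 1.4 degrees of square. The gripper holds the reader still, clear of cradle, fixture and plate, its window 55 to 105 mm above the code, within 15 mm of it sideways, and looking down within 8 degrees of vertical (all of step 1 and angle between reader's own z axis and vertical below 0.14 rad and horizontal distance between reader and plate_code below 0.015 m and distance between reader and plate_code between 0.055 and 0.105 m and height (world z) of reader above 0.09 m and contact force between the fingers and reader above 1 N and contact force between reader and cradle below 0.05 N and contact force between reader and fixture below 0.05 N and contact force between reader and plate below 0.05 N and linear speed of reader below 0.02 m/s and angular speed of reader below 0.15 rad/s); the arm keeps its last pose, push and grip.
It fails at once if a bystander is moved by more than 20 mm (distance of any of spacer_block, tape_roll, usb_stick from where it was at the start of the episode above 0.02 m).
It also fails if it takes over 64 s, if anything falls off the work surface, if the arm or the gripper's body presses on something with over 40 N, if the wrist force passes 120 N, or if a joint passes its speed limit or range.

## Working session

There is one attempt and no reset: what is moved stays moved. The work goes in short steps, Python scripts to look and compute and a tool call to move; the robot and the scene stay as the last step left them, time stands still between calls to the robot, and variables do not carry over. Pictures are saved under pics/ and viewed, at most 10 in all, crops included, and the job is handed in when it is done.

Besides the shell and the picture viewer there is one more tool, called after "Emit:" by a JSON object that holds its "op" and its "data". play_rows: Moves the arm, as the interface text tells. Its arguments: {"type":"object","properties":{"motion":{"type":"array"},"fingers":{"type":"number"}},"required":["motion"]}

```bash
ls; mkdir -p pics
python3 - <<'E'
from plant import ctrl,cams
import cv2
print(ctrl.get_obs())
for n in("top","side"):
    cv2.imwrite(f"pics/{n}0.png",cams.snapshot(n)); print(cams.get_calibration(n))
E
```

```text
pics
{'clock': 0.0, 'joint_pos': array([ 8.48597993e+01,  2.05922719e+01,  6.33807460e-01, -2.10482555e-02,
       -7.01351409e+01, -1.65059007e+01]), 'qvel': array([ 0.07442287, -0.02300347,  0.10038129, -0.13098324, -0.0949276 ,
       -0.02504085]), 'tau': array([ 3.70185335e-04, -5.82723391e+01,  2.93047625e+01,  6.99716985e+00,
        6.90389556e-03, -1.56794044e-04]), 'tool_pos': array([0.24883904, 0.62693363, 0.22561057]), 'orientation': array([ 1.79904630e+02, -7.62614976e-03, -2.16532635e+01]), 'force': array([-0.68019268,  0.57874521,  0.43990107]), 'moment': array([ 0.00872597,  0.02713252, -0.04249351]), 'gripper_force': 0.0, 'opening': 0.0877015959048988}
{'vertical_fov': 47.56958968148963, 'cx': 317.83121798617697, 'cy': 191.8769596594463, 'k1': -0.05703965887713907, 'position': array([ 0.25421657, -0.27741168,  1.05778612]), 'rotation': array([ 13.85427229,  -0.16541521, -89.68029283])}
{'vertical_fov': 57.436465695170156, 'cx': 319.04658703665746, 'cy': 194.8495511475333, 'k1': -0.014523240062022495, 'position': array([ 0.30338031, -0.96500603,  0.57329061]), 'rotation': array([ 55.6163619 ,  -1.30207944, -14.29448534])}
```

View pics/top0.png

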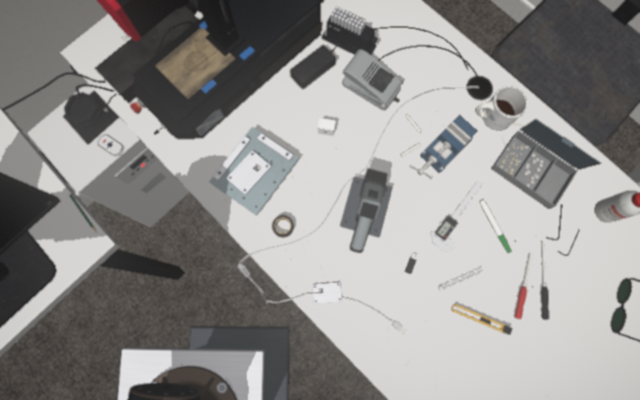

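View pics/side0.png

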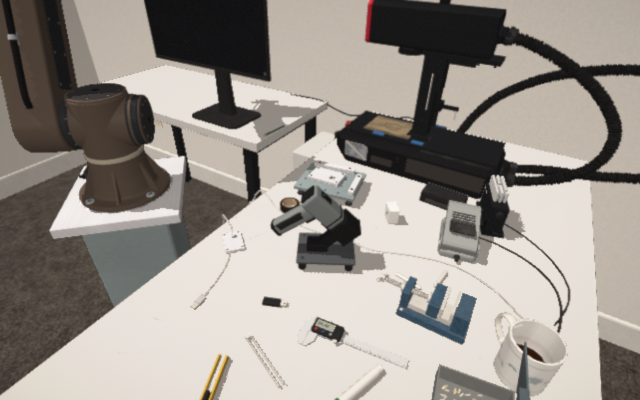

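Top view: fixture near (255,170) with the plate at (248,170), cradle and reader at (367,205), tape at (284,224), block at (327,125), stick at (411,262). Next: enlarge for detail.

```bash
cat > h.py <<'E'
import numpy as np, cv2
from scipy.spatial.transform import Rotation as R
from plant import cams
class Cam:
    def __init__(s,n):
        c=cams.get_calibration(n); s.f=200/np.tan(np.radians(c['vertical_fov']/2)); s.c=np.array([c['cx'],c['cy']]); s.k=c['k1']
        s.p=np.array(c['position']); s.R=R.from_euler('xyz',c['rotation'],degrees=True).as_matrix()
    def ray(s,px):
        d=(np.atleast_2d(px).astype(float)-s.c)/s.f; u=d.copy()
        for _ in range(20): u=d/(1+s.k*(u**2).sum(1,keepdims=True))
        return np.c_[u[:,0],-u[:,1],-np.ones(len(u))]@s.R.T
    def plane(s,px,z):
        r=s.ray(px); return s.p+r*((z-s.p[2])/r[:,2])[:,None]
    def proj(s,P):
        q=(np.atleast_2d(P)-s.p)@s.R; u=np.c_[q[:,0],-q[:,1]]/-q[:,2:]
        return u*(1+s.k*(u**2).sum(1,keepdims=True))*s.f+s.c
def tri(a,pa,b,pb):
    ra,rb=a.ray(pa)[0],b.ray(pb)[0]; t=np.linalg.lstsq(np.c_[ra,-rb],b.p-a.p,rcond=None)[0]
    A,B=a.p+t[0]*ra,b.p+t[1]*rb; return (A+B)/2,np.linalg.norm(A-B)
E
python3 - <<'E'
import cv2,numpy as np
from h import *
t=cv2.imread('pics/top0.png'); s=cv2.imread('pics/side0.png')
z=lambda im,x0,y0,w,h,k:cv2.resize(im[y0:y0+h,x0:x0+w],None,fx=k,fy=k,interpolation=cv2.INTER_CUBIC)
# grid-labelled crops
a=z(t,205,120,100,100,4); b=z(t,325,155,100,100,4); c=z(s,285,150,100,50,4); d=z(s,262,175,100,100,4)
cv2.imwrite('pics/c1.png',np.hstack([a,b])); cv2.imwrite('pics/c2.png',np.hstack([np.vstack([c,c*0+0]),d]))
T=Cam('top');S=Cam('side')
print(T.plane([[255,170],[248,170],[367,205],[284,224],[327,125],[411,262]],0.03)); print(T.proj([.25,.627,.2256]),S.proj([.25,.627,.2256]))
E
```

```text
[[ 0.56001628 -0.13021151  0.03      ]
 [ 0.55992347 -0.11363646  0.03      ]
 [ 0.47708945 -0.39314331  0.03      ]
 [ 0.43133856 -0.20179325  0.03      ]
 [ 0.674823   -0.30025855  0.03      ]
 [ 0.34604685 -0.49012669  0.03      ]]
[[-154.2792512   294.87564034]] [[205.76331374  48.36048494]]
```

View pics/c1.png

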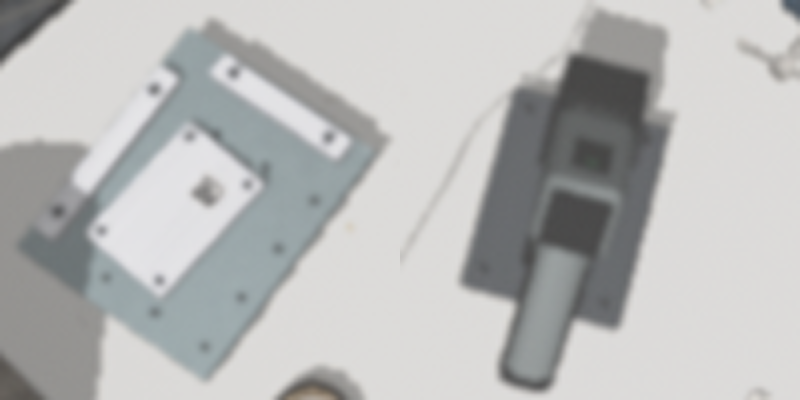

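View pics/c2.png

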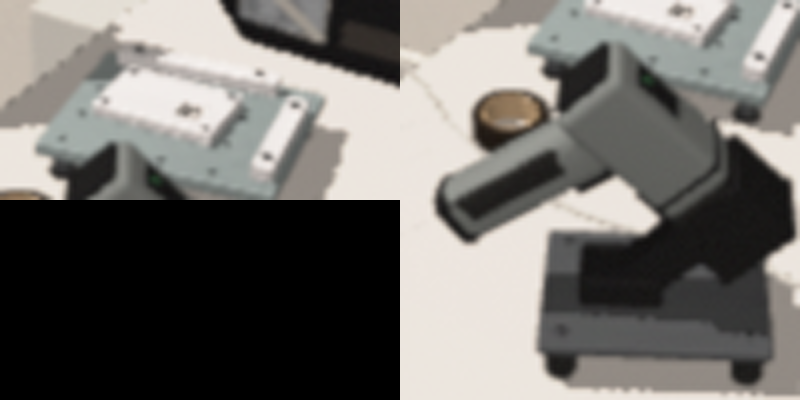

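Crops (4x): only one plate lies on the fixture, dot code toward its upper right at top-px (257,167). The long bar (y=+50) is on the left and the short bar (x=+65) on the upper right. The reader lies nose-up-image in its cradle, handle hanging toward the robot. Plate-like candidates are this one (248,170) and a white box at (327,292), which looks like a hub with cables. I'll check by size.

```bash
cat > meas.py <<'E'
from h import *
T=Cam('top');S=Cam('side')
def rect(im,mask,z,seed=None):
    n,l,st,ce=cv2.connectedComponentsWithStats(mask.astype(np.uint8))
    i=l[seed[1],seed[0]] if seed else 1+np.argmax(st[1:,4])
    c=max(cv2.findContours((l==i).astype(np.uint8),cv2.RETR_EXTERNAL,cv2.CHAIN_APPROX_NONE)[0],key=len)[:,0]
    c=cv2.convexHull(c)[:,0]; w=T.plane(c,z)[:,:2].astype(np.float32)*1000
    return cv2.minAreaRect(w)
E
python3 - <<'E'
from meas import *
im=cv2.imread('pics/top0.png'); g=im.min(2)
print('px',im[180,240],im[195,255],im[140,232],im[190,345],im[292,327])
m=(g>195); m2=np.zeros_like(m);m2[120:220,205:305]=m[120:220,205:305]
print('plate',rect(im,m2,.04,(244,176)))
print('hub',rect(im,m,.01,(324,294)))
corn=lambda p,z:T.plane(p,z)[:,:2]*1000
fx=np.array([[190,30],[388,140],[208,380],[18,245]])/4+[205,120]-.375
F=corn(fx,.03);print('fix',F.round(1),F.mean(0),[np.linalg.norm(F[i]-F[i-1]) for i in range(4)],np.degrees([np.arctan2(*(F[1]-F[2])[::-1]),np.arctan2(*(F[0]-F[3])[::-1])]))
pc=np.array([[190,122],[263,185],[160,297],[88,232]])/4+[205,120]-.375
P=corn(pc,.04);print('plate',P.round(1),P.mean(0),[np.linalg.norm(P[i]-P[i-1]) for i in range(4)],np.degrees([np.arctan2(*(P[1]-P[2])[::-1]),np.arctan2(*(P[0]-P[3])[::-1])]))
cf=np.array([[115,88],[272,115],[220,328],[62,283]])/4+[325,155]-.375
C=corn(cf,.028);print('cradle',C.round(1),C.mean(0),[np.linalg.norm(C[i]-C[i-1]) for i in range(4)],np.degrees([np.arctan2(*(C[1]-C[2])[::-1]),np.arctan2(*(C[0]-C[3])[::-1])]))
# fence top inner corners, z=.042 (crop px): y-bar inner edge ends, x-bar inner edge ends
B=corn(np.array([[180,78],[62,240],[210,73],[338,160]])/4+[205,120]-.375,.042);print('bars',B.round(1))
E
```

```text
px [229 226 227] [173 169 157] [215 217 218] [217 219 220] [231 229 229]
plate ((552.755615234375, -115.7073974609375), (59.249454498291016, 89.01766204833984), 49.8471565246582)
hub ((548.497802734375, -494.89892578125), (1377.3521728515625, 821.2693481445312), 48.36712646484375)
fix [[ 668.3 -118.9]
 [ 598.9 -239.9]
 [ 452.8 -138.1]
 [ 532.8  -23. ]] [ 563.17429309 -129.97129211] [np.float64(165.98699098872285), np.float64(139.4862046218173), np.float64(177.99786382002807), np.float64(140.14613252082268)] [-34.85760129 -35.26899345]
plate [[ 606.  -122.9]
 [ 567.3 -167.3]
 [ 499.4 -109.9]
 [ 538.1  -66. ]] [ 552.73519465 -116.53460811] [np.float64(88.5453720238557), np.float64(58.96154850254187), np.float64(88.95519369804293), np.float64(58.48429702696951)] [-40.24164283 -39.92811841]
cradle [[ 545.8 -362.6]
 [ 529.9 -454.8]
 [ 403.7 -420.8]
 [ 429.3 -330.6]] [ 477.17446299 -392.21995777] [np.float64(120.80506165806139), np.float64(93.61153545783874), np.float64(130.69862216818433), np.float64(93.77147792628723)] [-15.08227594 -15.34615743]
bars [[ 632.9 -116.1]
 [ 532.7  -51.5]
 [ 636.1 -133.8]
 [ 582.3 -211.1]]
```

Run:
```python
from meas import *
print('stand',S.plane([[227,117],[195,115],[260,118]],0.).round(3), T.plane([[15,225],[50,265],[5,185]],0.).round(3))
# monitor bottom corners: side (160,52) / (268,78); try depth through z range
for z in (.1,.2,.3): print(z,S.plane([[152,20],[160,52],[268,78],[270,10]],z).round(2).tolist(), T.plane([[50,265],[5,185]],z).round(2).tolist())
print(S.plane([[110,75],[255,135],[328,103]],0).round(2), 'box',T.plane([[185,137],[322,5],[130,100]],.08).round(3))
print(T.proj([[.639,-.111,.1]]),S.proj([[.639,-.111,.1]]))
im=cv2.imread('pics/top0.png').astype(int); b,g,r=im[...,0],im[...,1],im[...,2]
# foot of cradle: refine with grey mask
print(im[225,350],im[190,357],im[235,375],im[200,400], im[185,365])
```

```text
stand [[0.3   0.456 0.   ]
 [0.176 0.502 0.   ]
 [0.427 0.42  0.   ]] [[0.428 0.453 0.   ]
 [0.334 0.351 0.   ]
 [0.528 0.496 0.   ]]
0.1 [[-0.15, 2.18, 0.1], [-0.0, 1.16, 0.1], [0.49, 0.61, 0.1], [0.77, 2.58, 0.1]] [[0.33, 0.29, 0.1], [0.5, 0.42, 0.1]]
0.2 [[-0.06, 1.51, 0.2], [0.06, 0.71, 0.2], [0.45, 0.28, 0.2], [0.67, 1.83, 0.2]] [[0.32, 0.23, 0.2], [0.48, 0.35, 0.2]]
0.3 [[0.04, 0.85, 0.3], [0.13, 0.26, 0.3], [0.41, -0.06, 0.3], [0.57, 1.08, 0.3]] [[0.31, 0.17, 0.3], [0.45, 0.28, 0.3]]
[[-0.26  1.14  0.  ]
 [ 0.39  0.27  0.  ]
 [ 0.74  0.53  0.  ]] box [[ 0.623  0.027  0.08 ]
 [ 0.976 -0.287  0.08 ]
 [ 0.716  0.166  0.08 ]]
[[243.85358834 127.54235021]] [[356.10255514 151.38105998]]
[111 108 106] [109 107 105] [123 121 120] [217 218 219] [93 94 92]
```

Run:
```python
import cv2,numpy as np
t=cv2.imread('pics/top0.png'); s=cv2.imread('pics/side0.png')
a=cv2.resize(t[160:400,0:200],None,fx=2,fy=2); b=cv2.resize(s[0:240,0:200],None,fx=2,fy=2)
cv2.imwrite('pics/c3.png',cv2.convertScaleAbs(np.hstack([a,b]),alpha=1.8,beta=15))
```

```text
(no output)
```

View pics/c3.png

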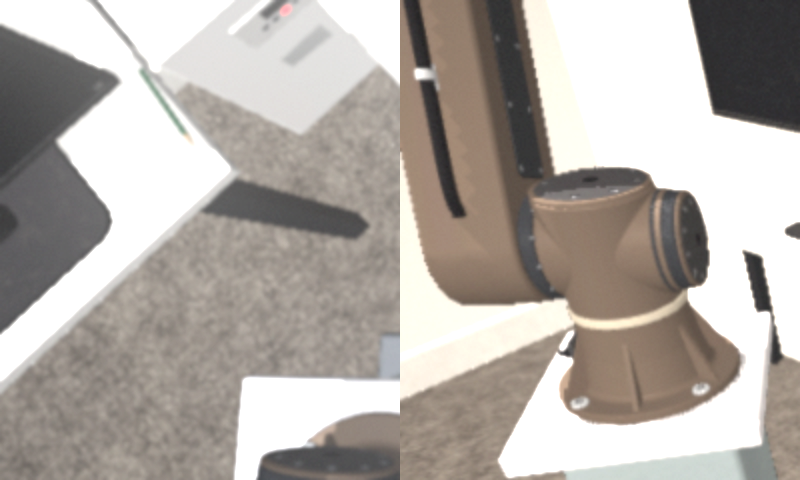

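The crop shows the second desk with monitor: screen lower corner top-px (58,199) / side-px (271,78), stand foot corner (55,270), desk corner (117,245). I'll triangulate it before sweeping the arm.

Run:
```python
from meas import *
print('desk corner',tri(T,[117,245],S,[256,146]), tri(T,[117,245],S,[256,136]))
print('screen corner',tri(T,[58,199],S,[271,78]))
print('stand corner',tri(T,[55,268],S,[222,128]),tri(T,[55,268],S,[235,128]))
```

```text
desk corner (array([ 0.3852938 ,  0.19865408, -0.01050372]), np.float64(0.0018483550879072213)) (array([0.38304999, 0.17762276, 0.03690439]), np.float64(0.008862134321761675))
screen corner (array([0.44962394, 0.22613642, 0.21381244]), np.float64(0.009151265420804721))
stand corner (array([0.30150614, 0.32600306, 0.01477254]), np.float64(0.04885978204876921)) (array([0.32533309, 0.33584986, 0.00309604]), np.float64(0.0027752503535706566))
```

Screen's lower corner is at about (0.45, 0.23, 0.21), so the start pose is behind the screen (about 10 cm) with the forearm above it. Sweeping on a 0.675 m circle keeps the gripper behind it. Tool x is the clockwise tangent, so I do that.

Emit:
{"op": "play_rows", "data": {"motion": [{"x": 0.5, "rz": 0.27}, {"x": 1, "rz": 0.53}, {"x": 1, "rz": 0.53}, {"x": 1, "rz": 0.53}, {"x": 1, "rz": 0.53}, {"x": 1, "rz": 0.53}, {"x": 1, "rz": 0.53}, {"x": 1, "rz": 0.53}], "fingers": -0.3}}

```text
$.motion[0]: bad value
```

Run:
```python
from meas import *
print('head red',tri(T,[137,38],S,[368,40]),tri(T,[105,0],S,[368,0]))
print('column',tri(T,[235,52],S,[417,135]),tri(T,[235,52],S,[440,140]))
print('box corner',tri(T,[185,137],S,[337,150]),tri(T,[185,137],S,[340,165]))
```

```text
head red (array([0.70337591, 0.04035495, 0.36086262]), np.float64(0.002017361700631029)) (array([0.7025737 , 0.05401159, 0.46014522]), np.float64(0.006593546659618855))
column (array([ 0.82796178, -0.08562201,  0.11789716]), np.float64(0.01433771074047563)) (array([ 0.87665403, -0.08751425,  0.08852695]), np.float64(0.07149169431393575))
box corner (array([0.63812354, 0.04379886, 0.02747524]), np.float64(0.009675028031365952)) (array([ 0.66168243,  0.06564421, -0.04245297]), np.float64(0.015039207915949666))
```

Emit:
{"op": "play_rows", "data": {"motion": [{"x": 0.5, "y": 0, "z": 0, "rx": 0, "ry": 0, "rz": 0.27}, {"x": 1, "y": 0, "z": 0, "rx": 0, "ry": 0, "rz": 0.53}, {"x": 1, "y": 0, "z": 0, "rx": 0, "ry": 0, "rz": 0.53}, {"x": 1, "y": 0, "z": 0, "rx": 0, "ry": 0, "rz": 0.53}, {"x": 1, "y": 0, "z": 0, "rx": 0, "ry": 0, "rz": 0.53}, {"x": 1, "y": 0, "z": 0, "rx": 0, "ry": 0, "rz": 0.53}, {"x": 1, "y": 0, "z": 0, "rx": 0, "ry": 0, "rz": 0.53}, {"x": 1, "y": 0, "z": 0, "rx": 0, "ry": 0, "rz": 0.53}], "fingers": -0.3}}

```text
clock: 1.1
tool_pos: [0.4145, 0.5369, 0.2266]
orientation: [-180.0, 0.0, -37.7]
force: [0.1, -0.4, 0.6]
opening: 0.0303
gripper_force: 0.0
```

Emit:
{"op": "play_rows", "data": {"motion": [{"x": 1, "y": 0, "z": 0, "rx": 0, "ry": 0, "rz": 0.53}, {"x": 1, "y": 0, "z": 0, "rx": 0, "ry": 0, "rz": 0.53}, {"x": 1, "y": 0, "z": 0, "rx": 0, "ry": 0, "rz": 0.53}, {"x": 1, "y": 0, "z": 0, "rx": 0, "ry": 0, "rz": 0.53}, {"x": 1, "y": 0, "z": 0, "rx": 0, "ry": 0, "rz": 0.53}, {"x": 1, "y": 0, "z": 0, "rx": 0, "ry": 0, "rz": 0.53}, {"x": 1, "y": 0, "z": 0, "rx": 0, "ry": 0, "rz": 0.53}, {"x": 1, "y": 0, "z": 0, "rx": 0, "ry": 0, "rz": 0.53}, {"x": 1, "y": 0, "z": 0, "rx": 0, "ry": 0, "rz": 0.53}, {"x": 1, "y": 0, "z": 0, "rx": 0, "ry": 0, "rz": 0.53}, {"x": 1, "y": 0, "z": 0, "rx": 0, "ry": 0, "rz": 0.53}, {"x": 1, "y": 0, "z": 0, "rx": 0, "ry": 0, "rz": 0.53}, {"x": 1, "y": 0, "z": 0, "rx": 0, "ry": 0, "rz": 0.53}, {"x": 1, "y": 0, "z": 0, "rx": 0, "ry": 0, "rz": 0.53}, {"x": 1, "y": 0, "z": 0, "rx": 0, "ry": 0, "rz": 0.53}, {"x": 1, "y": 0, "z": 0, "rx": 0, "ry": 0, "rz": 0.53}]}}

```text
clock: 3.1
tool_pos: [0.6484, 0.2196, 0.2266]
orientation: [-180.0, 0.0, -71.6]
force: [0.1, 0.6, -0.3]
opening: 0.0309
gripper_force: 0.0
```

Emit:
{"op": "play_rows", "data": {"motion": [{"x": 0, "y": 1, "z": 0, "rx": 0, "ry": 0, "rz": 0}, {"x": 0, "y": 1, "z": 0, "rx": 0, "ry": 0, "rz": 0}, {"x": 0, "y": 1, "z": 0, "rx": 0, "ry": 0, "rz": 0}, {"x": 0, "y": 1, "z": 0, "rx": 0, "ry": 0, "rz": 0}, {"x": 0, "y": 1, "z": 0, "rx": 0, "ry": 0, "rz": 0}, {"x": 0.92, "y": 0.34, "z": 0, "rx": 0, "ry": 0, "rz": 0.95}, {"x": 0.94, "y": 0.28, "z": 0, "rx": 0, "ry": 0, "rz": 0.95}, {"x": 0.95, "y": 0.22, "z": 0, "rx": 0, "ry": 0, "rz": 0.95}, {"x": 0.97, "y": 0.15, "z": 0, "rx": 0, "ry": 0, "rz": 0.95}, {"x": 0.97, "y": 0.09, "z": 0, "rx": 0, "ry": 0, "rz": 0.95}, {"x": 0.98, "y": 0.03, "z": 0, "rx": 0, "ry": 0, "rz": 0.95}, {"x": 0.98, "y": -0.04, "z": 0, "rx": 0, "ry": 0, "rz": 0.95}, {"x": 0.97, "y": -0.11, "z": 0, "rx": 0, "ry": 0, "rz": 0.95}, {"x": 0.96, "y": -0.17, "z": 0, "rx": 0, "ry": 0, "rz": 0.95}, {"x": 0.95, "y": -0.24, "z": 0, "rx": 0, "ry": 0, "rz": 0.95}, {"x": 0.93, "y": -0.3, "z": 0, "rx": 0, "ry": 0, "rz": 0.95}, {"x": 0.91, "y": -0.36, "z": 0, "rx": 0, "ry": 0, "rz": 0.95}, {"x": 0.88, "y": -0.42, "z": 0, "rx": 0, "ry": 0, "rz": 0.95}, {"x": 0.85, "y": -0.48, "z": 0, "rx": 0, "ry": 0, "rz": 0.95}]}}

```text
clock: 5.48
tool_pos: [0.5185, -0.1627, 0.2266]
orientation: [-180.0, -0.0, -125.0]
force: [-0.1, -0.0, 0.7]
opening: 0.0311
gripper_force: 0.0
```

Emit:
{"op": "play_rows", "data": {"motion": [{"x": 0, "y": 0, "z": 1, "rx": 0, "ry": 0, "rz": 0}, {"x": 0, "y": 0, "z": 1, "rx": 0, "ry": 0, "rz": 0}, {"x": 0, "y": 0, "z": 1, "rx": 0, "ry": 0, "rz": 0}, {"x": 0, "y": 0, "z": 1, "rx": 0, "ry": 0, "rz": 0}, {"x": 0, "y": 0, "z": 1, "rx": 0, "ry": 0, "rz": 0}, {"x": 0, "y": 0, "z": 1, "rx": 0, "ry": 0, "rz": 0}, {"x": 0, "y": 0, "z": 0.8, "rx": 0, "ry": 0, "rz": 0}, {"x": 0, "y": 0, "z": 0.6, "rx": 0, "ry": 0, "rz": 0}, {"x": 0, "y": 0, "z": 0.3, "rx": 0, "ry": 0, "rz": 0}, {"x": 0, "y": 0, "z": 0, "rx": 0, "ry": 0, "rz": 0}]}}

```text
clock: 6.72
tool_pos: [0.5186, -0.161, 0.0339]
orientation: [180.0, -0.0, -124.7]
force: [0.4, 0.5, 0.0]
opening: 0.0311
gripper_force: 0.0
```

Run:
```python
from meas import *
t=cams.snapshot('top');s=cams.snapshot('side')
cv2.imwrite('pics/top1.png',t)
z=lambda im,x0,y0,w,h,k:cv2.resize(im[y0:y0+h,x0:x0+w],None,fx=k,fy=k,interpolation=cv2.INTER_CUBIC)
cv2.imwrite('pics/c4.png',np.hstack([z(t,205,120,100,100,4),z(s,285,130,100,100,4)]))
```

```text
(no output)
```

View pics/c4.png

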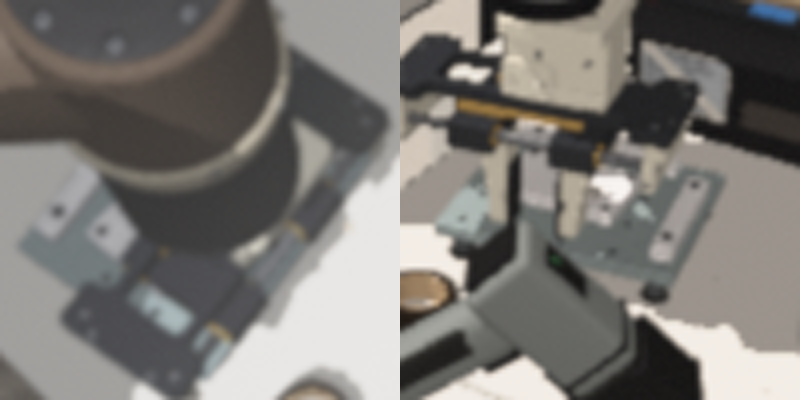

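Fingers are down in front of the plate's -y edge (side crop (500,215),(570,230)), nothing touched. Push toward the long fence (tool -x).

Emit:
{"op": "play_rows", "data": {"motion": [{"x": -0.3, "y": 0, "z": 0, "rx": 0, "ry": 0, "rz": 0}, {"x": -0.3, "y": 0, "z": 0, "rx": 0, "ry": 0, "rz": 0}, {"x": -0.3, "y": 0, "z": 0, "rx": 0, "ry": 0, "rz": 0}, {"x": -0.1, "y": 0, "z": 0, "rx": 0, "ry": 0, "rz": 0}, {"x": -0.1, "y": 0, "z": 0, "rx": 0, "ry": 0, "rz": 0}, {"x": -0.1, "y": 0, "z": 0, "rx": 0, "ry": 0, "rz": 0}, {"x": 0, "y": 0, "z": 0, "rx": 0, "ry": 0, "rz": 0}]}}

```text
clock: 7.7
tool_pos: [0.5355, -0.136, 0.034]
orientation: [180.0, -0.0, -124.7]
force: [-1.4, -0.1, 0.1]
opening: 0.0308
gripper_force: 0.5
```

Emit:
{"op": "play_rows", "data": {"motion": [{"x": -0.08, "y": 0, "z": 0, "rx": 0, "ry": 0, "rz": 0}, {"x": 0, "y": 0, "z": 0, "rx": 0, "ry": 0, "rz": 0}]}}

```text
clock: 7.95
tool_pos: [0.5356, -0.1356, 0.034]
orientation: [179.9, -0.1, -124.7]
force: [-2.9, -8.7, 2.5]
opening: 0.0305
gripper_force: 4.4
```

Emit:
{"op": "play_rows", "data": {"motion": [{"x": -0.08, "y": 0, "z": 0, "rx": 0, "ry": 0, "rz": 0}, {"x": 0, "y": 0, "z": 0, "rx": 0, "ry": 0, "rz": 0}]}}

```text
clock: 8.2
tool_pos: [0.5357, -0.1354, 0.034]
orientation: [179.9, -0.3, -124.7]
force: [-5.0, -16.7, 3.5]
opening: 0.0306
gripper_force: 8.4
```

Fence contact: the TCP is at fixture y≈-20 where -19.5 is expected. Back off, hop over, close, and come down behind the -x edge.

Emit:
{"op": "play_rows", "data": {"motion": [{"x": 0.2, "y": 0, "z": 0, "rx": 0, "ry": 0, "rz": 0}, {"x": 0.1, "y": 0, "z": 0, "rx": 0, "ry": 0, "rz": 0}, {"x": 0, "y": 0, "z": -0.8, "rx": 0, "ry": 0, "rz": 0}, {"x": 0, "y": 0, "z": -0.8, "rx": 0, "ry": 0, "rz": 0}, {"x": -0.4, "y": 0.76, "z": 0, "rx": 0, "ry": 0, "rz": 0}, {"x": -0.5, "y": 0.76, "z": 0, "rx": 0, "ry": 0, "rz": 0}, {"x": -0.5, "y": 0.76, "z": 0, "rx": 0, "ry": 0, "rz": 0}, {"x": -0.5, "y": 0.76, "z": 0, "rx": 0, "ry": 0, "rz": 0}, {"x": 0, "y": 0, "z": 0, "rx": 0, "ry": 0, "rz": 0}], "fingers": -1}}

```text
clock: 9.32
tool_pos: [0.4983, -0.0552, 0.0744]
orientation: [-180.0, 0.1, -124.6]
force: [-0.6, -0.3, 0.3]
opening: 0.0004
gripper_force: 0.0
```

Run:
```python
from meas import *
t=cams.snapshot('top');s=cams.snapshot('side')
cv2.imwrite('pics/top2.png',t);cv2.imwrite('pics/side2.png',s)
z=lambda im,x0,y0,w,h,k:cv2.resize(im[y0:y0+h,x0:x0+w],None,fx=k,fy=k,interpolation=cv2.INTER_CUBIC)
cv2.imwrite('pics/c5.png',np.hstack([z(t,205,120,100,100,4),z(s,285,130,100,100,4)]))
```

```text
(no output)
```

View pics/c5.png

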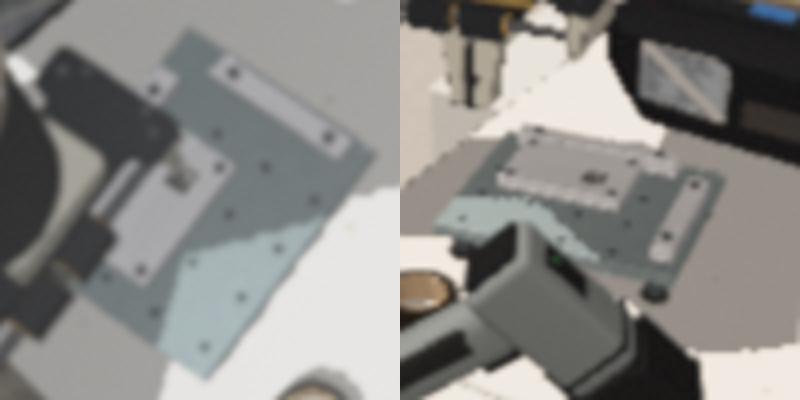

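Plate is now against the long fence (top crop: plate edge parallel to the bar). A third small prong hangs below the gripper body; I'll check its height before pushing.

Run:
```python
from meas import *
for a,b in [([185,190],[575,58]),([178,180],[578,50])]:
    p,e=tri(T,np.array(a)/4+[205,120],S,(np.array(b)-[400,0])/4+[285,130]); print(p.round(3),round(e,4))
print((S.proj([[.4983,-.0552,.0744]])-[285,130])*4+[400,0])
# plate +/- corners visible: right corner, bottom corner
P=T.plane(np.array([[234,165],[150,287]])/4+[205,120]-.375,.04);d=(P-[.5632,-.13,.03])[:,:2]
c,s=np.cos(np.radians(-35)),np.sin(np.radians(-35));print('fixture frame',d@np.array([[c,-s],[s,c]]),np.degrees(np.arctan2(P[0,1]-P[1,1],P[0,0]-P[1,0])))
```

```text
[ 0.541 -0.139  0.142] 0.0178
[ 0.545 -0.136  0.146] 0.0163
[[470.63941453 100.50803884]]
fixture frame [[ 0.02477752 -0.00693633]
 [-0.06241467 -0.01174041]] -31.84633119137828
```

Emit:
{"op": "play_rows", "data": {"motion": [{"x": 0.2, "y": 0, "z": 0.8, "rx": 0, "ry": 0, "rz": 0}, {"x": 0, "y": 0, "z": 0.8, "rx": 0, "ry": 0, "rz": 0}, {"x": 0, "y": -0.3, "z": 0, "rx": 0, "ry": 0, "rz": 0}, {"x": 0, "y": -0.3, "z": 0, "rx": 0, "ry": 0, "rz": 0}, {"x": 0, "y": -0.3, "z": 0, "rx": 0, "ry": 0, "rz": 0}, {"x": 0, "y": -0.3, "z": 0, "rx": 0, "ry": 0, "rz": 0}, {"x": 0, "y": -0.2, "z": 0, "rx": 0, "ry": 0, "rz": 0}, {"x": 0, "y": -0.2, "z": 0, "rx": 0, "ry": 0, "rz": 0}, {"x": 0, "y": 0, "z": 0, "rx": 0, "ry": 0, "rz": 0}]}}

```text
clock: 10.55
tool_pos: [0.5287, -0.0836, 0.0341]
orientation: [-180.0, 0.0, -124.7]
force: [0.4, -0.0, 0.0]
opening: 0.0003
gripper_force: 0.0
```

Emit:
{"op": "play_rows", "data": {"motion": [{"x": 0, "y": -0.1, "z": 0, "rx": 0, "ry": 0, "rz": 0}, {"x": 0, "y": -0.1, "z": 0, "rx": 0, "ry": 0, "rz": 0}, {"x": 0, "y": 0, "z": 0, "rx": 0, "ry": 0, "rz": 0}]}}

```text
clock: 10.92
tool_pos: [0.5326, -0.0863, 0.0341]
orientation: [-180.0, 0.0, -124.7]
force: [1.2, -0.6, 0.3]
opening: 0.0001
gripper_force: 0.0
```

Emit:
{"op": "play_rows", "data": {"motion": [{"x": 0, "y": -0.1, "z": 0, "rx": 0, "ry": 0, "rz": 0}, {"x": 0, "y": 0, "z": 0, "rx": 0, "ry": 0, "rz": 0}]}}

```text
clock: 11.18
tool_pos: [0.5347, -0.0877, 0.0341]
orientation: [-180.0, 0.0, -124.7]
force: [0.3, -0.8, -0.4]
opening: 0.0004
gripper_force: 0.0
```

Emit:
{"op": "play_rows", "data": {"motion": [{"x": 0, "y": -0.1, "z": 0, "rx": 0, "ry": 0, "rz": 0}, {"x": 0, "y": 0, "z": 0, "rx": 0, "ry": 0, "rz": 0}]}}

```text
clock: 11.42
tool_pos: [0.5368, -0.0892, 0.0341]
orientation: [-180.0, 0.0, -124.7]
force: [0.8, -0.7, -0.7]
opening: 0.0005
gripper_force: 0.0
```

Emit:
{"op": "play_rows", "data": {"motion": [{"x": 0, "y": -0.08, "z": 0, "rx": 0, "ry": 0, "rz": 0}, {"x": 0, "y": 0, "z": 0, "rx": 0, "ry": 0, "rz": 0}]}}

```text
clock: 11.68
tool_pos: [0.5381, -0.0903, 0.034]
orientation: [180.0, -0.0, -124.7]
force: [-1.4, 1.6, 1.3]
opening: 0.0004
gripper_force: 0.7
```

Emit:
{"op": "play_rows", "data": {"motion": [{"x": 0, "y": -0.08, "z": 0, "rx": 0, "ry": 0, "rz": 0}, {"x": 0, "y": 0, "z": 0, "rx": 0, "ry": 0, "rz": 0}]}}

```text
clock: 11.92
tool_pos: [0.5382, -0.0906, 0.0338]
orientation: [179.8, -0.0, -124.7]
force: [-6.7, 8.0, 5.3]
opening: 0.0004
gripper_force: 5.2
```

Emit:
{"op": "play_rows", "data": {"motion": [{"x": 0, "y": -0.06, "z": 0, "rx": 0, "ry": 0, "rz": 0}, {"x": 0, "y": 0, "z": 0, "rx": 0, "ry": 0, "rz": 0}]}}

```text
clock: 12.18
tool_pos: [0.5383, -0.0908, 0.0338]
orientation: [179.7, -0.1, -124.7]
force: [-10.9, 14.1, 10.0]
opening: 0.0009
gripper_force: 8.8
```

Emit:
{"op": "play_rows", "data": {"motion": [{"x": 0, "y": 0.2, "z": 0, "rx": 0, "ry": 0, "rz": 0}, {"x": 0, "y": 0.2, "z": 0, "rx": 0, "ry": 0, "rz": 0}, {"x": 0, "y": 0.2, "z": -0.8, "rx": 0, "ry": 0, "rz": 0}, {"x": 0, "y": 0.8, "z": -1, "rx": 0, "ry": 0, "rz": 0}, {"x": 0, "y": 1, "z": -1, "rx": 0, "ry": 0, "rz": 0}, {"x": 0, "y": 1, "z": -1, "rx": 0, "ry": 0, "rz": 0}, {"x": 0, "y": 1, "z": -1, "rx": 0, "ry": 0, "rz": 0}, {"x": 0, "y": 0.5, "z": -0.5, "rx": 0, "ry": 0, "rz": 0}], "fingers": 1}}

```text
clock: 13.18
tool_pos: [0.4406, -0.022, 0.1682]
orientation: [-179.9, 0.1, -124.6]
force: [0.9, -0.0, -0.3]
opening: 0.0748
gripper_force: 0.0
```

Run:
```python
from meas import *
t=cams.snapshot('top');s=cams.snapshot('side')
cv2.imwrite('pics/top3.png',t);cv2.imwrite('pics/side3.png',s)
z=lambda im,x0,y0,w,h,k:cv2.resize(im[y0:y0+h,x0:x0+w],None,fx=k,fy=k,interpolation=cv2.INTER_CUBIC)
cv2.imwrite('pics/c6.png',np.hstack([z(t,215,122,80,80,5),z(s,295,145,80,80,5)]))
```

```text
(no output)
```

View pics/c6.png

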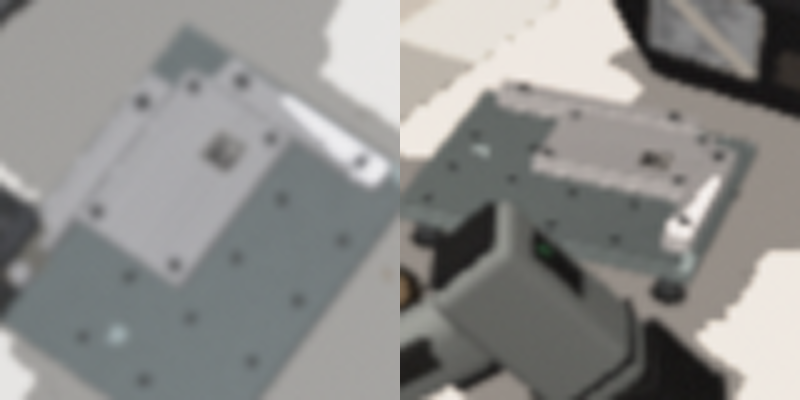

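Plate sits in the corner in both views; holes are at crop (195,87),(270,138),(175,264),(97,211). I'll verify squareness with hole centroids.

```bash
cat > holes.py <<'E'
from meas import *
def cen(g,px):
    x,y=np.round(px).astype(int); w=g[y-3:y+4,x-3:x+4].astype(float); w=np.clip(np.percentile(w,60)-w,0,None)
    w[w<.35*w.max()]=0
    yy,xx=np.mgrid[y-3:y+4,x-3:x+4]; return [(w*xx).sum()/w.sum(),(w*yy).sum()/w.sum()]
if __name__=='__main__':
    g=cv2.cvtColor(cv2.imread('pics/top3.png'),cv2.COLOR_BGR2GRAY)
    H=lambda L,z:T.plane([cen(g,np.array(p)/5+[215,122]-.4) for p in L],z)[:,:2]*1000
    ang=lambda a,b:round(float(np.degrees(np.arctan2(*(b-a)[::-1]))),2)
    P=H([[195,87],[270,138],[175,264],[97,211]],.04); print('plate',P.round(1).tolist(),ang(P[3],P[0]),ang(P[2],P[1]),ang(P[2],P[3])-90,ang(P[1],P[0])-90,P.mean(0))
    A=H([[282,199],[237,257],[190,318],[145,380]],.03);B=H([[342,240],[298,299],[251,361]],.03)
    print('fix',A.round(1).tolist(),ang(A[3],A[0]),B.round(1).tolist(),ang(B[2],B[0]))
    C=H([[241,81],[360,161]],.042);print('xbar',C.round(1).tolist(),ang(C[1],C[0])-90)
E
python3 holes.py
```

```text
plate [[637.9, -124.8], [606.5, -165.1], [543.6, -121.4], [570.0, -79.8]] -33.57 -34.78 -32.37 -37.94 [ 589.48819797 -122.76881482]
fix [[581.6, -167.2], [552.4, -146.7], [523.2, -126.4], [492.8, -105.7]] -34.69 [[561.0, -196.6], [531.5, -176.2], [502.2, -155.6]] -34.94
xbar [[636.1, -147.7], [595.8, -204.2]] -35.53
```

Within about 0.6° of square. I'll re-press the +y side gently to confirm (contact should recur at the same line).

Emit:
{"op": "play_rows", "data": {"motion": [{"x": 0.3, "y": -0.91, "z": 0, "rx": 0, "ry": 0, "rz": 0}, {"x": 0.3, "y": -0.91, "z": 0, "rx": 0, "ry": 0, "rz": 0}, {"x": 0.3, "y": -0.91, "z": 0, "rx": 0, "ry": 0, "rz": 0}, {"x": 0.3, "y": -0.91, "z": 0, "rx": 0, "ry": 0, "rz": 0}, {"x": 0.3, "y": -0.91, "z": 0, "rx": 0, "ry": 0, "rz": 0}, {"x": 0.3, "y": -0.91, "z": 0, "rx": 0, "ry": 0, "rz": 0}, {"x": 0.3, "y": -0.91, "z": 0, "rx": 0, "ry": 0, "rz": 0}, {"x": 0.3, "y": -0.91, "z": 0, "rx": 0, "ry": 0, "rz": 0}, {"x": 0, "y": 0, "z": 1, "rx": 0, "ry": 0, "rz": 0}, {"x": 0, "y": 0, "z": 1, "rx": 0, "ry": 0, "rz": 0}, {"x": 0, "y": 0, "z": 1, "rx": 0, "ry": 0, "rz": 0}, {"x": 0, "y": 0, "z": 1, "rx": 0, "ry": 0, "rz": 0}, {"x": 0, "y": 0, "z": 0.8, "rx": 0, "ry": 0, "rz": 0}, {"x": 0, "y": 0, "z": 0.5, "rx": 0, "ry": 0, "rz": 0}, {"x": 0, "y": 0, "z": 0, "rx": 0, "ry": 0, "rz": 0}], "fingers": -0.3}}

```text
clock: 15.15
tool_pos: [0.5553, -0.1758, 0.0326]
orientation: [179.9, -0.1, -124.7]
force: [-0.5, -0.3, 0.1]
opening: 0.0306
gripper_force: 0.0
```

Emit:
{"op": "play_rows", "data": {"motion": [{"x": -0.3, "y": 0, "z": 0, "rx": 0, "ry": 0, "rz": 0}, {"x": -0.3, "y": 0, "z": 0, "rx": 0, "ry": 0, "rz": 0}, {"x": 0, "y": 0, "z": 0, "rx": 0, "ry": 0, "rz": 0}]}}

```text
clock: 15.52
tool_pos: [0.5653, -0.1624, 0.0347]
orientation: [-179.9, 0.0, -124.6]
force: [-1.0, 0.1, -0.3]
opening: 0.0304
gripper_force: 0.0
```

Emit:
{"op": "play_rows", "data": {"motion": [{"x": -0.1, "y": 0, "z": 0, "rx": 0, "ry": 0, "rz": 0}, {"x": 0, "y": 0, "z": 0, "rx": 0, "ry": 0, "rz": 0}]}}

```text
clock: 15.78
tool_pos: [0.5659, -0.1609, 0.0342]
orientation: [-180.0, 0.0, -124.7]
force: [-0.9, -0.3, 0.1]
opening: 0.0307
gripper_force: 0.0
```

Emit:
{"op": "play_rows", "data": {"motion": [{"x": -0.1, "y": 0, "z": 0, "rx": 0, "ry": 0, "rz": 0}, {"x": 0, "y": 0, "z": 0, "rx": 0, "ry": 0, "rz": 0}]}}

```text
clock: 16.02
tool_pos: [0.5673, -0.1589, 0.0341]
orientation: [-180.0, 0.0, -124.7]
force: [0.4, -0.3, 0.5]
opening: 0.0308
gripper_force: 0.0
```

Emit:
{"op": "play_rows", "data": {"motion": [{"x": -0.06, "y": 0, "z": 0, "rx": 0, "ry": 0, "rz": 0}, {"x": 0, "y": 0, "z": 0, "rx": 0, "ry": 0, "rz": 0}]}}

```text
clock: 16.27
tool_pos: [0.5676, -0.1581, 0.034]
orientation: [180.0, -0.0, -124.7]
force: [-1.6, -2.5, 0.7]
opening: 0.0312
gripper_force: 1.5
```

Emit:
{"op": "play_rows", "data": {"motion": [{"x": -0.06, "y": 0, "z": 0, "rx": 0, "ry": 0, "rz": 0}, {"x": 0, "y": 0, "z": 0, "rx": 0, "ry": 0, "rz": 0}]}}

```text
clock: 16.52
tool_pos: [0.5676, -0.1579, 0.0339]
orientation: [179.9, -0.1, -124.7]
force: [-3.1, -8.8, 1.8]
opening: 0.0308
gripper_force: 4.5
```

Contact recurs at the same line (fixture y −20.3), so the plate is flush. Back off and locate the reader more finely.

Emit:
{"op": "play_rows", "data": {"motion": [{"x": 0.2, "y": 0, "z": 0, "rx": 0, "ry": 0, "rz": 0}, {"x": 0.4, "y": 0, "z": 0, "rx": 0, "ry": 0, "rz": 0}, {"x": 0, "y": 0, "z": -1, "rx": 0, "ry": 0, "rz": 0}, {"x": 0, "y": 0, "z": -1, "rx": 0, "ry": 0, "rz": 0}, {"x": 0, "y": 0, "z": -1, "rx": 0, "ry": 0, "rz": 0}, {"x": 0, "y": 0, "z": -1, "rx": 0, "ry": 0, "rz": 0}, {"x": 0, "y": 0, "z": -1, "rx": 0, "ry": 0, "rz": 0}, {"x": 0, "y": 0, "z": -1, "rx": 0, "ry": 0, "rz": 0}, {"x": 0, "y": 0, "z": -1, "rx": 0, "ry": 0, "rz": 0}, {"x": 0, "y": 0, "z": -1, "rx": 0, "ry": 0, "rz": 0}, {"x": 0, "y": 0, "z": -0.5, "rx": 0, "ry": 0, "rz": 0}], "fingers": 1}}

```text
clock: 17.9
tool_pos: [0.5607, -0.169, 0.248]
orientation: [-179.9, 0.1, -124.7]
force: [0.7, -1.1, -1.1]
opening: 0.0875
gripper_force: 0.0
```

Run:
```python
from holes import *
g=cv2.cvtColor(cv2.imread('pics/top0.png'),cv2.COLOR_BGR2GRAY)
o=np.array([325,155])-.375
W=lambda L,z:(T.plane(np.array(L)/4+o,z)[:,:2]*1000).round(1)
fh=T.plane([cen(g,np.array(p)/4+o) for p in [[132,105],[85,267],[205,302]]],.028)[:,:2]*1000
print('foot holes',fh.round(1).tolist(), 'mid diag(1st,3rd)',(fh[0]+fh[2])/2, 'ang',np.degrees(np.arctan2(*(fh[0]-fh[1])[::-1])))
cr=np.radians(-15.2);ax=np.array([np.cos(cr),np.sin(cr)]);ay=np.array([-ax[1],ax[0]]);c0=np.array([477.2,-392.2])
for n,L,z in [('rim',[[148,180],[222,190]],.1834),('cap',[[155,190],[212,195],[198,255],[140,240]],.168)]:
    w=W(L,z).mean(0)-c0; print(n,'cradle x,y',(w@ax).round(1),(w@ay).round(1), W(L,z).tolist())
# side view: rim near/back upper corner cross-check: top rim right corner vs side
print(tri(T,np.array([222,190])/4+o,S,np.array([222,48])/4+[262,175]))
print('code',T.plane([cen(cv2.cvtColor(cv2.imread('pics/top3.png'),6),np.array([224,152])/5+[215,122]-.4)],.04))
```

```text
foot holes [[533.2, -372.1], [438.7, -342.9], [418.7, -412.1]] mid diag(1st,3rd) [ 475.92493208 -392.1402059 ] ang -17.200237467623623
rim cradle x,y -26.4 1.6 [[454.6, -365.4], [449.8, -402.0]]
cap cradle x,y -41.1 0.6 [[453.0, -370.4], [450.6, -399.1], [420.0, -391.3], [427.4, -362.5]]
(array([ 0.45045305, -0.4011059 ,  0.19186755]), np.float64(0.0050199243163707285))
code [[ 0.60057095 -0.13776147  0.04      ]]
```

Emit:
{"op": "play_rows", "data": {"motion": [{"x": 0.56, "y": 0.02, "z": 0, "rx": 0, "ry": 0, "rz": 0.99}, {"x": 0.56, "y": -0.02, "z": 0, "rx": 0, "ry": 0, "rz": 0.99}, {"x": 0.56, "y": -0.06, "z": 0, "rx": 0, "ry": 0, "rz": 0.99}, {"x": 0.56, "y": -0.1, "z": 0, "rx": 0, "ry": 0, "rz": 0.99}, {"x": 0.55, "y": -0.13, "z": 0, "rx": 0, "ry": 0, "rz": 0.99}, {"x": 0.54, "y": -0.17, "z": 0, "rx": 0, "ry": 0, "rz": 0.99}, {"x": 0.52, "y": -0.21, "z": 0, "rx": 0, "ry": 0, "rz": 0.99}, {"x": 0.51, "y": -0.24, "z": 0, "rx": 0, "ry": 0, "rz": 0.99}, {"x": 0.49, "y": -0.28, "z": 0, "rx": 0, "ry": 0, "rz": 0.99}, {"x": 0.47, "y": -0.31, "z": 0, "rx": 0, "ry": 0, "rz": 0.99}, {"x": 0.45, "y": -0.34, "z": 0, "rx": 0, "ry": 0, "rz": 0.99}, {"x": 0.42, "y": -0.37, "z": 0, "rx": 0, "ry": 0, "rz": 0.99}, {"x": 0.4, "y": -0.4, "z": 0, "rx": 0, "ry": 0, "rz": 0.99}, {"x": 0.37, "y": -0.43, "z": 0, "rx": 0, "ry": 0, "rz": 0.99}, {"x": 0.34, "y": -0.45, "z": 0, "rx": 0, "ry": 0, "rz": 0.99}, {"x": 0.31, "y": -0.47, "z": 0, "rx": 0, "ry": 0, "rz": 0.99}, {"x": 0.27, "y": -0.5, "z": 0, "rx": 0, "ry": 0, "rz": 0.99}, {"x": 0.24, "y": -0.51, "z": 0, "rx": 0, "ry": 0, "rz": 0.99}]}}

```text
clock: 20.15
tool_pos: [0.4075, -0.372, 0.2459]
orientation: [180.0, -0.0, 163.9]
force: [0.7, -0.1, -0.2]
opening: 0.0878
gripper_force: 0.0
```

Emit:
{"op": "play_rows", "data": {"motion": [{"x": 0, "y": 0, "z": 0, "rx": 0, "ry": -1, "rz": 0}, {"x": 0, "y": 0, "z": 0, "rx": 0, "ry": -1, "rz": 0}, {"x": 0, "y": 0, "z": 0, "rx": 0, "ry": -1, "rz": 0}, {"x": 0, "y": 0, "z": 0, "rx": 0, "ry": -1, "rz": 0}, {"x": 0, "y": 0, "z": 0, "rx": 0, "ry": -1, "rz": 0}, {"x": 0, "y": 0, "z": 0, "rx": 0, "ry": -1, "rz": 0}, {"x": 0, "y": 0, "z": 0, "rx": 0, "ry": -1, "rz": 0}, {"x": 0, "y": 0, "z": 0, "rx": 0, "ry": -1, "rz": 0}, {"x": 0, "y": 0, "z": 0, "rx": 0, "ry": -1, "rz": 0}, {"x": 0, "y": 0, "z": 0, "rx": 0, "ry": -1, "rz": 0}, {"x": 0, "y": 0, "z": 0, "rx": 0, "ry": -1, "rz": 0}, {"x": 0, "y": 0, "z": 0, "rx": 0, "ry": -0.25, "rz": 0}]}}

```text
clock: 21.65
tool_pos: [0.4072, -0.3716, 0.2458]
orientation: [179.9, 45.1, 163.9]
force: [-0.3, -0.6, 0.6]
opening: 0.0879
gripper_force: 0.0
```

```bash
cat > to.py <<'E'
import sys; from h import *; from plant import ctrl
o=ctrl.get_obs(); r=R.from_euler('xyz',o['orientation'],degrees=True)
yaw=np.radians(-16); ax=np.array([np.cos(yaw),np.sin(yaw),0]); ay=np.array([-ax[1],ax[0],0]); Z=np.array([0,0,1])
z=(ax-Z)/2**.5; G=R.from_matrix(np.c_[np.cross(ay,z),ay,z]); c=np.array([.4753,-.3913,0])
tcp=c+.0012*ax+.129*Z
for n,t in (('standoff',tcp-.1*z),('grip',tcp)):
    print(n,'shift units',(r.inv().apply(t-o['tool_pos'])/.025).round(2),'turn units',(np.degrees((r.inv()*G).as_rotvec())/4).round(2))
print(o['clock'],o['tool_pos'].round(4),o['orientation'].round(1),o['joint_pos'].round(1))
E
python3 to.py
```

```text
standoff shift units [ 1.27 -0.01  1.34] turn units [-0.    0.01 -0.02]
grip shift units [ 1.27 -0.01  5.34] turn units [-0.    0.01 -0.02]
21.65 [ 0.4072 -0.3716  0.2458] [179.9  45.1 163.9] [-33.5  -8.8 -33.3 -30.4 -24.9 -49.5]
```

Emit:
{"op": "play_rows", "data": {"motion": [{"x": 0.6, "y": 0, "z": 0.6, "rx": 0, "ry": 0, "rz": 0}, {"x": 0.67, "y": 0, "z": 0.7, "rx": 0, "ry": 0, "rz": 0}, {"x": 0, "y": 0, "z": 0, "rx": 0, "ry": 0, "rz": 0}]}}

```text
clock: 22.02
tool_pos: [0.4075, -0.3718, 0.1991]
orientation: [179.8, 44.8, 163.8]
force: [0.3, -0.1, -0.0]
opening: 0.0877
gripper_force: 0.0
```

```bash
python3 - <<'E'
from meas import *
t=cams.snapshot('top');s=cams.snapshot('side')
z=lambda im,x0,y0,w,h,k:cv2.resize(im[y0:y0+h,x0:x0+w],None,fx=k,fy=k,interpolation=cv2.INTER_CUBIC)
cv2.imwrite('pics/c7.png',np.hstack([z(t,310,140,130,130,3),z(s,230,150,130,130,3)]))
E
python3 to.py
```

```text
standoff shift units [0.04 0.01 0.05] turn units [-0.   -0.01 -0.  ]
grip shift units [0.04 0.02 4.05] turn units [-0.   -0.01 -0.  ]
22.125 [ 0.4083 -0.3724  0.2014] [-180.   45.  164.] [-37.   -4.5 -33.2 -39.7 -23.3 -37.5]
```

View pics/c7.png

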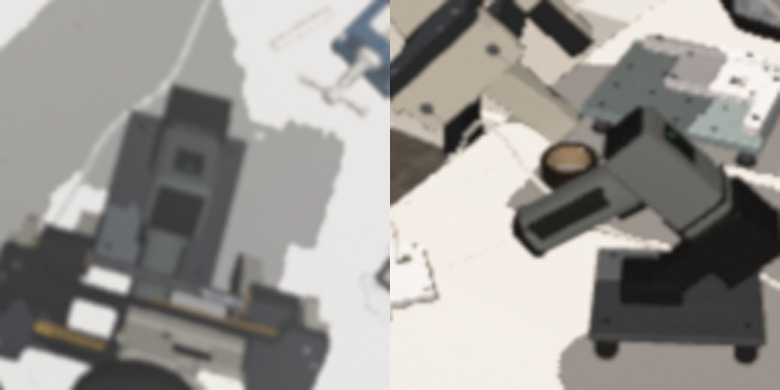

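Side crop: the gripper is aligned at 45° behind the reader's back cap (620,140), tape roll (568,160) clear of it. Top crop: fingers straddle the barrel axis. Go in.

Emit:
{"op": "play_rows", "data": {"motion": [{"x": 0.04, "y": 0.02, "z": 0.6, "rx": 0, "ry": 0, "rz": 0}, {"x": 0, "y": 0, "z": 0.6, "rx": 0, "ry": 0, "rz": 0}, {"x": 0, "y": 0, "z": 0.6, "rx": 0, "ry": 0, "rz": 0}, {"x": 0, "y": 0, "z": 0.6, "rx": 0, "ry": 0, "rz": 0}, {"x": 0, "y": 0, "z": 0.6, "rx": 0, "ry": 0, "rz": 0}, {"x": 0, "y": 0, "z": 0.6, "rx": 0, "ry": 0, "rz": 0}, {"x": 0, "y": 0, "z": 0.4, "rx": 0, "ry": 0, "rz": 0}, {"x": 0, "y": 0, "z": 0, "rx": 0, "ry": 0, "rz": 0}]}}

```text
clock: 23.12
tool_pos: [0.4762, -0.3908, 0.1297]
orientation: [180.0, 45.0, 164.0]
force: [-0.3, 0.3, 0.3]
opening: 0.0875
gripper_force: 0.0
```

Emit:
{"op": "play_rows", "data": {"motion": [{"x": 0, "y": 0, "z": 0, "rx": 0, "ry": 0, "rz": 0}, {"x": 0, "y": 0, "z": 0, "rx": 0, "ry": 0, "rz": 0}, {"x": 0, "y": 0, "z": 0, "rx": 0, "ry": 0, "rz": 0}, {"x": 0, "y": 0, "z": 0, "rx": 0, "ry": 0, "rz": 0}, {"x": 0, "y": 0, "z": 0, "rx": 0, "ry": 0, "rz": 0}, {"x": 0, "y": 0, "z": 0, "rx": 0, "ry": 0, "rz": 0}], "fingers": -1}}

```text
clock: 23.88
tool_pos: [0.476, -0.3909, 0.1298]
orientation: [-180.0, 45.0, 164.0]
force: [-0.9, -0.3, 0.9]
opening: 0.0422
gripper_force: 30.0
```

Gripped at 42 mm as expected, with hardly any side force. Draw out 100 mm along the axis.

Emit:
{"op": "play_rows", "data": {"motion": [{"x": 0, "y": 0, "z": -0.2, "rx": 0, "ry": 0, "rz": 0}, {"x": 0, "y": 0, "z": -0.4, "rx": 0, "ry": 0, "rz": 0}, {"x": 0, "y": 0, "z": -0.4, "rx": 0, "ry": 0, "rz": 0}, {"x": 0, "y": 0, "z": -0.5, "rx": 0, "ry": 0, "rz": 0}, {"x": 0, "y": 0, "z": -0.5, "rx": 0, "ry": 0, "rz": 0}, {"x": 0, "y": 0, "z": -0.5, "rx": 0, "ry": 0, "rz": 0}, {"x": 0, "y": 0, "z": -0.5, "rx": 0, "ry": 0, "rz": 0}, {"x": 0, "y": 0, "z": -0.5, "rx": 0, "ry": 0, "rz": 0}, {"x": 0, "y": 0, "z": -0.5, "rx": 0, "ry": 0, "rz": 0}, {"x": 0, "y": 0, "z": 0, "rx": 0, "ry": 0, "rz": 0}]}}

```text
clock: 25.12
tool_pos: [0.4076, -0.3711, 0.2013]
orientation: [-179.9, 45.1, 164.1]
force: [0.1, -0.8, -1.9]
opening: 0.0421
gripper_force: 30.0
```

Emit:
{"op": "play_rows", "data": {"motion": [{"x": -0.5, "y": 0, "z": -0.5, "rx": 0, "ry": 0, "rz": 0}, {"x": -0.6, "y": 0, "z": -0.6, "rx": 0, "ry": 0, "rz": 0}, {"x": -0.6, "y": 0, "z": -0.6, "rx": 0, "ry": 0, "rz": 0}, {"x": -0.4, "y": 0, "z": -0.4, "rx": 0, "ry": 0, "rz": 0}, {"x": 0, "y": 0, "z": 0, "rx": 0, "ry": 0.5, "rz": 0}, {"x": 0, "y": 0, "z": 0, "rx": 0, "ry": 0.8, "rz": 0}, {"x": 0, "y": 0, "z": 0, "rx": 0, "ry": 0.8, "rz": 0}, {"x": 0, "y": 0, "z": 0, "rx": 0, "ry": 0.8, "rz": 0}, {"x": 0, "y": 0, "z": 0, "rx": 0, "ry": 0.8, "rz": 0}, {"x": 0, "y": 0, "z": 0, "rx": 0, "ry": 0.8, "rz": 0}, {"x": 0, "y": 0, "z": 0, "rx": 0, "ry": 0.8, "rz": 0}, {"x": 0, "y": 0, "z": 0, "rx": 0, "ry": 0.8, "rz": 0}, {"x": 0, "y": 0, "z": 0, "rx": 0, "ry": 0.8, "rz": 0}, {"x": 0, "y": 0, "z": 0, "rx": 0, "ry": 0.8, "rz": 0}, {"x": 0, "y": 0, "z": 0, "rx": 0, "ry": 0.8, "rz": 0}, {"x": 0, "y": 0, "z": 0, "rx": 0, "ry": 0.8, "rz": 0}, {"x": 0, "y": 0, "z": 0, "rx": 0, "ry": 0.8, "rz": 0}, {"x": 0, "y": 0, "z": 0, "rx": 0, "ry": 0.8, "rz": 0}, {"x": 0, "y": 0, "z": 0, "rx": 0, "ry": 0.35, "rz": 0}]}}

```text
clock: 27.5
tool_pos: [0.4087, -0.3712, 0.2737]
orientation: [180.0, -0.1, 164.0]
force: [0.6, 0.2, -2.2]
opening: 0.0416
gripper_force: 30.0
```

Emit:
{"op": "play_rows", "data": {"motion": [{"x": -0.2, "y": 0.46, "z": 0, "rx": 0, "ry": 0, "rz": 0}, {"x": -0.4, "y": 0.92, "z": 0, "rx": 0, "ry": 0, "rz": 0}, {"x": -0.4, "y": 0.92, "z": 0, "rx": 0, "ry": 0, "rz": 0}, {"x": -0.4, "y": 0.92, "z": 0, "rx": 0, "ry": 0, "rz": 0}, {"x": -0.4, "y": 0.92, "z": 0, "rx": 0, "ry": 0, "rz": 0}, {"x": -0.4, "y": 0.92, "z": 0, "rx": 0, "ry": 0, "rz": 0}, {"x": -0.4, "y": 0.92, "z": 0, "rx": 0, "ry": 0, "rz": 0}, {"x": -0.4, "y": 0.92, "z": 0, "rx": 0, "ry": 0, "rz": 0}, {"x": -0.4, "y": 0.92, "z": 0, "rx": 0, "ry": 0, "rz": 0}, {"x": -0.4, "y": 0.92, "z": 0, "rx": 0, "ry": 0, "rz": 0}, {"x": -0.4, "y": 0.92, "z": 0, "rx": 0, "ry": 0, "rz": 0}, {"x": -0.4, "y": 0.92, "z": 0, "rx": 0, "ry": 0, "rz": 0}, {"x": -0.2, "y": 0.46, "z": 0, "rx": 0, "ry": 0, "rz": 0}, {"x": 0, "y": 0, "z": 0, "rx": 0, "ry": 0, "rz": 0}]}}

```text
clock: 29.25
tool_pos: [0.5997, -0.1381, 0.2742]
orientation: [-180.0, -0.0, 164.1]
force: [-0.0, 0.6, -1.9]
opening: 0.0419
gripper_force: 30.0
```

Lower 75 mm gently, settle, then look.

Emit:
{"op": "play_rows", "data": {"motion": [{"x": 0, "y": 0, "z": 0.4, "rx": 0, "ry": 0, "rz": 0}, {"x": 0, "y": 0, "z": 0.5, "rx": 0, "ry": 0, "rz": 0}, {"x": 0, "y": 0, "z": 0.5, "rx": 0, "ry": 0, "rz": 0}, {"x": 0, "y": 0, "z": 0.5, "rx": 0, "ry": 0, "rz": 0}, {"x": 0, "y": 0, "z": 0.5, "rx": 0, "ry": 0, "rz": 0}, {"x": 0, "y": 0, "z": 0.4, "rx": 0, "ry": 0, "rz": 0}, {"x": 0, "y": 0, "z": 0.2, "rx": 0, "ry": 0, "rz": 0}, {"x": 0, "y": 0, "z": 0, "rx": 0, "ry": 0, "rz": 0}, {"x": 0, "y": 0, "z": 0, "rx": 0, "ry": 0, "rz": 0}]}}

```text
clock: 30.38
tool_pos: [0.5996, -0.139, 0.2001]
orientation: [180.0, 0.0, 164.0]
force: [-0.3, 0.1, -2.6]
opening: 0.0423
gripper_force: 30.0
```

Run:
```python
from meas import *
t=cams.snapshot('top');s=cams.snapshot('side')
z=lambda im,x0,y0,w,h,k:cv2.resize(im[y0:y0+h,x0:x0+w],None,fx=k,fy=k,interpolation=cv2.INTER_CUBIC)
a=z(s,280,90,130,130,4); w=np.array([.6,-.138,.12])
for p,c in ((w,(0,0,255)),([.601,-.139,.04],(0,255,0))):
    q=(S.proj(p)[0]-[280,90]+.5)*4; cv2.drawMarker(a,tuple(int(v) for v in q),c,0,16,1)
cv2.imwrite('pics/c8.png',a)
```

```text
(no output)
```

View pics/c8.png

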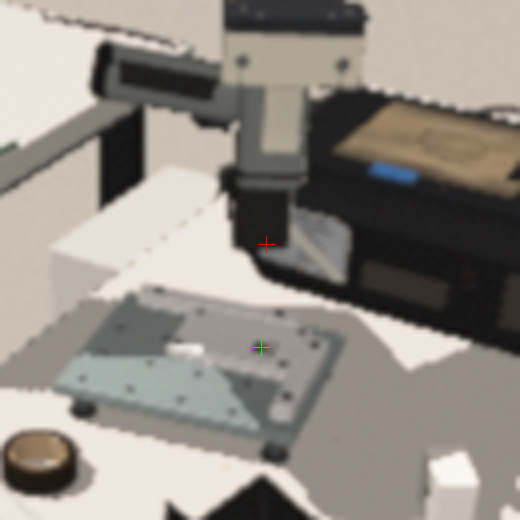

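The reader is upright with its window at the red mark (265,243), about 80 mm over the code (262,347). The plate is flush and the bystanders are untouched.

```bash
python3 -c "
from plant import workorder
print(workorder.close_job())"
```

```text
the job is handed in; nothing more can be done
None
```

The plate is flush in the fence corner, and the gripper holds the reader still about 80 mm above the code, window straight down. I handed the job in at about 30.5 s; the hand-in returned no verdict.

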